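Square a steel tube up against the rail of a drilling jig

ROBOT

A 6-joint arm with a two-finger parallel gripper is mounted at the origin on a cart in front of the work surface, level with it; the furniture and walls round the work are solid. World frame = base frame: x ahead of the robot, y to its left, z up, the work surface at z = 0. Lengths are in m, angles in degrees, forces in N, time in s.
With the tool pointing down it reaches from about 0.35 to 0.775 m from the base axis. Payload 7.3 kg.
Tool frame: the origin (TCP) lies between the finger pads; the fingertips stand manip.finger_overhang ahead of it and the grasp point (between the pads) lies 6 mm ahead of it (manip.finger_overhang is the distance from the TCP to the fingertips, in m); x points along the fingers, z is the direction in which the jaws open and shut, and the axes are right-handed (so a half turn about x gives the same grasp; the last joint's range is limited). The gripper opens to 92 mm and grips with 3 to 60 N. Pads are 19 mm wide; open, the fingers measure 130 mm over their backs; the gripper's body (75 mm by 190 mm) begins 47 mm behind the grasp point.
Start: joints at [-75.688, 19.595, 87.324, -0, 73.075, -8.365], TCP at [0.202, -0.484, 0.252] pointing down, gripper open.
Joint ranges: [-145.02, 145.02], [-44.19, 115.74], [2.07, 154.8], [-57.11, 237.11], [16.16, 152.29], [-177.93, 177.93]. Speed limits (degrees/s): [147.25, 147.25, 180, 180, 180, 180].

INTERFACE

Orientations are given as [roll, pitch, yaw] about the fixed x, y, z axes, in that order (R = Rz(yaw) Ry(pitch) Rx(roll)).
In Python, from cell import manip gives the robot as it stands.
- The arm moves only by the tool drive_tool, never from a script. Its argument "commands" is a list of rows, each a list of 5 numbers: the finger opening in mm, from 0 to 91.8, then the shift along the tool's x, y, z in mm, then the turn about the tool's x in rad. A call has 1 to 8 rows; each row shifts and turns the commanded pose from where the row before left it, along the tool's axes as they then stand; what a row does not reach is not made up. A row lasts 1/10 s, in which the tool goes at most 50 mm and 8.59 degrees, less where a joint would pass 70% of its speed; a pose out of reach is approached as far as the arm can. A call is refused whole if a number of a shift passes 50 or a number of a turn 0.15, either way. A call with a gripper value outside its range is refused whole. The fingers move at their own pace and stop on an object; the grip force is fixed at half the most. Time passes only in rows, so rows that do not move let the fingers close. It gives the time, the measured TCP pose, the force and the opening at its end, in the units of the state.
- manip.sense(): the state, without advancing time (a new reading comes with each control period).
- manip.read_camera(name): name is "scene" or "top" or "wrist"; returns a dict with "image" (384x512x3 uint8, red, green, blue), "intrinsics" (3x3 intrinsics, pixels), "R" (3x3) and "t" (3): a world point X has camera coordinates R X + t. Camera axes: x right, y down, z forward; pixel columns grow to the right and rows downward; lengths in m; the calibration is good to about 2 mm. A picture is of the moment at which its call begins. There is no depth.
- manip.close_job(): hands the job in, once; it reports no verdict.
The state is a dict: "clock": time; "q": joint angles; "joint_vel": joint speeds; "joint_efforts": joint torques, N m; "tool_pos": TCP position; "tool_rot": TCP orientation; "force": force on the tool from outside, world axes, zero at the start; "ft_torque": the same for the moment, N m; "finger_gap": opening from 0.0 (shut) to 1.0 (fully open).
Only numpy, scipy, OpenCV 4.12 (cv2) and the standard library are available. Lean on these libraries where they do the work, as an engineer would, in place of code of your own. Each camera call takes 0.05 s, during which the arm holds its last target.

TASK

Get the rectangular steel tube ready for drilling in its jig: push it across the jig plate until its long side lies flush against the long rail along its whole length, with neither end sticking out past the rail. Slide it only, do not lift or tip it, and leave the V-block, the grease tin and the tape measure where they are.

Things in the scene. Friction and masses are not known exactly. Their poses are not given: they have to be found in the camera images.
- jig: Drilling jig screwed to the bench: grey plate 185 x 240 x 12 mm with a steel rail along its far edge. Origin on the bench surface under the plate, z up, x toward the rail, y along the rail to the left. Plate top at z = 12 mm, covering x = -90 to 95, y = -120 to 120 mm. Yaw between 0 and 0.6 rad.
- jig_rail (a point): Middle of the rail's working face, which looks to the jig's -x, at jig x = 75, y = 0, z = 24.5 mm. The rail runs along y over the plate's whole 240 mm, is 20 mm thick, top at z = 37 mm.
- tube_centre (a point): Centre (half-way up) of the loose rectangular steel tube with black plugged ends, 75 mm wide (x), 170 long (y), 40 high (z), 0.6 to 0.9 kg. It lies flat on the jig plate, skewed up to 0.35 rad either way to the rail and clear of it. Its +x side goes to the rail. Too wide for most grippers; it slides under a push of less than 10 N.
- tube_face_left (a point): Point on the tube's rail side (+x side), half-way up, at its left (+y) end; 37.5 mm in x and 85 mm in y from the tube's centre.
- tube_face_right (a point): Point on the tube's rail side (+x side), half-way up, at its right (-y) end; 37.5 mm in x and -85 mm in y from the tube's centre.
- v_block: Bystander: grey steel V-block, 60 x 50 x 40 mm, to the left of the jig. Origin under its centre.
- grease_tin: Bystander: round tin with lid, 70 mm across, 64 mm high, to the right of the jig. Origin under its centre.
- tape_measure: Bystander: tape measure, 34 x 78 x 60 mm, well to the right of the jig, near the vice. Origin under its centre.

How it is judged (in metres and radians):
At the end, for the whole second after the job is handed in: The tube lies flat on the jig plate, its rail side no more than 3 mm from the rail at both ends, and neither end more than 10 mm past the end of the rail (x of tube_face_left in the frame of jig between 0.072 and 0.078 m and x of tube_face_right in the frame of jig between 0.072 and 0.078 m and y of tube_centre in the frame of jig between -0.045 and 0.045 m and z of tube_centre in the frame of jig below 0.035 m and angle between tube_centre's own z axis and vertical below 0.05 rad); the robot touches nothing.
It fails at once if the tube is lifted more than 10 mm off the plate or tipped by more than 0.15 rad (z of tube_centre in the frame of jig above 0.042 m or angle between tube_centre's own z axis and vertical above 0.15 rad).
It fails at once if the V-block, the grease tin or the tape measure is moved by more than 25 mm (distance of any of v_block, grease_tin, tape_measure from where it was at the start of the episode above 0.025 m).
It also fails if it takes over 54 s, if anything falls off the work surface, if the arm or the gripper's body presses on something with over 40 N, if the wrist force passes 120 N, or if a joint passes its speed limit or range.

## Working session

There is one attempt and no reset: what is moved stays moved. The work goes in short steps, Python scripts to look and compute and a tool call to move; the robot and the scene stay as the last step left them, time stands still between calls to the robot, and variables do not carry over. Pictures are saved under pics/ and viewed, and the job is handed in when it is done.

Besides the shell and the picture viewer there is one more tool, called after ">>>" as a command line: name --pt "numbers of a row" for each row, then --argument value for the rest. drive_tool: Moves the arm, as the interface text tells. Its arguments: {"type":"object","properties":{"commands":{"type":"array"}},"required":["commands"]}

```bash
ls; mkdir -p pics; python3 - <<'E'
from cell import manip
import cv2
print(manip.sense(), manip.finger_overhang)
for n in ("scene","top","wrist"):
    c=manip.read_camera(n); cv2.imwrite(f"pics/{n}0.png",c["image"][:,:,::-1]); print(n,c["intrinsics"],c["R"],c["t"])
E
```

```text
pics
{'clock': 0.0, 'q': array([-7.56884079e+01,  1.96381100e+01,  8.73772938e+01, -1.81641266e-05,
        7.30746697e+01, -8.36465641e+00]), 'joint_vel': array([ 0.01072746,  0.00817721, -0.02847778,  0.05403153,  0.07801085,
        0.02524817]), 'joint_efforts': array([-1.48338622e-03, -4.31247175e+01, -2.44224304e+01,  7.15863495e-02,
        5.58611273e-02, -1.08374181e-04]), 'tool_pos': array([ 0.20233257, -0.48404454,  0.25102939]), 'tool_rot': array([171.64639202,  89.90992646, 104.32264579]), 'force': array([ 0.4722035 , -0.14806438, -0.06092949]), 'ft_torque': array([-0.01044623, -0.02868977, -0.0300026 ]), 'finger_gap': 0.9976485727829686} 0.025
scene [[405.16503279   0.         251.54400477]
 [  0.         405.16503279 196.23779458]
 [  0.           0.           1.        ]] [[-0.89564362 -0.44473032  0.0061191 ]
 [-0.21102933  0.41280147 -0.886037  ]
 [ 0.39152154 -0.7948647  -0.46357415]] [0.50417919 0.11613452 1.26680032]
top [[350.78485702   0.         253.16980855]
 [  0.         350.78485702 192.83099049]
 [  0.           0.           1.        ]] [[-0.00770821 -0.99985828  0.01496654]
 [-0.99915588  0.00709713 -0.04046182]
 [ 0.04034986 -0.0152658  -0.99906899]] [0.1083479  0.50295359 1.18185839]
wrist [[295.70706604   0.         260.39687954]
 [  0.         295.70706604 190.34316736]
 [  0.           0.           1.        ]] [[ 0.38590485 -0.9225356  -0.00234939]
 [-0.88951315 -0.37276415  0.26422195]
 [-0.24462992 -0.09987472 -0.96445904]] [-0.52242445 -0.03368916  0.38932119]
```

View pics/top0.png

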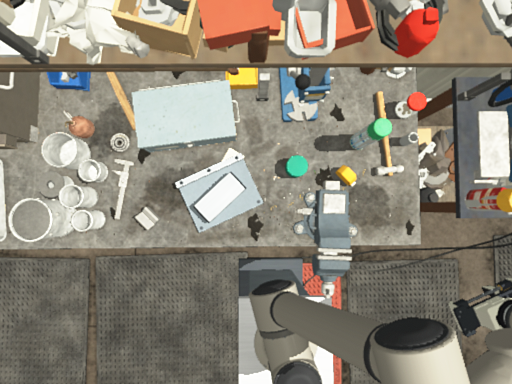

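View pics/scene0.png

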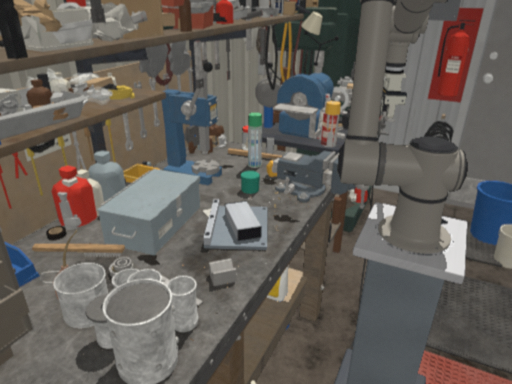

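View pics/wrist0.png

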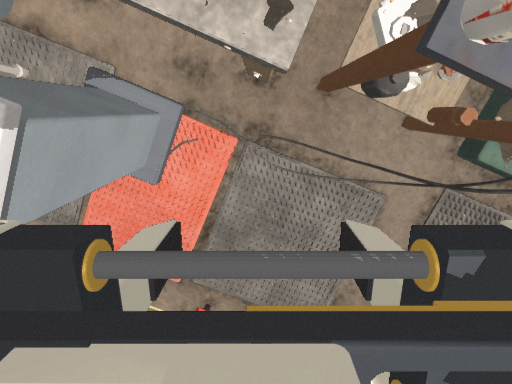

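The top view shows the jig at about (220,190), the light tube at (220,197), the V-block at (147,217), the green tin at (297,166), the yellow tape at (345,176) and the vice at (333,225). A toolbox stands beyond the rail at (185,115). I'll zoom in and segment.

```bash
python3 - <<'E'
import cv2
a=cv2.imread("pics/top0.png")[140:245,130:365]; a=cv2.resize(a,None,fx=3.4,fy=3.4,interpolation=cv2.INTER_CUBIC)
cv2.imwrite("pics/top0z.png",a)
b=cv2.imread("pics/scene0.png")[190:265,190:280]; cv2.imwrite("pics/scene0z.png",cv2.resize(b,None,fx=7,fy=7,interpolation=cv2.INTER_CUBIC))
E
```

```text
(no output)
```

View pics/top0z.png

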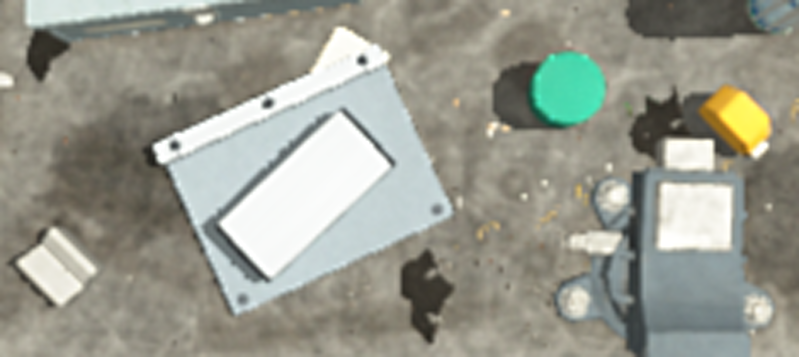

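View pics/scene0z.png

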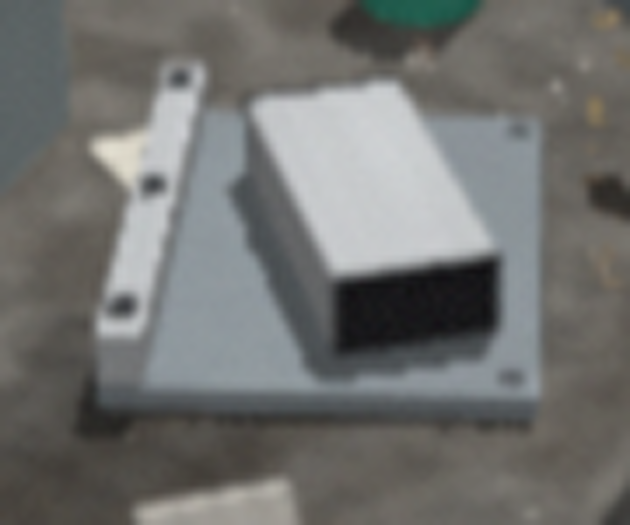

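```bash
cat > h.py <<'E'
import numpy as np, cv2
from cell import manip
def ray(c,uv,z):
    uv=np.atleast_2d(np.asarray(uv,float)); R=c["R"];C=-R.T@c["t"]
    d=np.c_[uv,np.ones(len(uv))]@np.linalg.inv(c["intrinsics"]).T@R
    return C+d*((z-C[2])/d[:,2])[:,None]
def proj(c,X):
    p=(np.atleast_2d(X)@c["R"].T+c["t"])@c["intrinsics"].T; return p[:,:2]/p[:,2:]
def rect(c,mask,z):
    cs=max(cv2.findContours(mask.astype(np.uint8),cv2.RETR_EXTERNAL,cv2.CHAIN_APPROX_NONE)[0],key=cv2.contourArea)
    P=ray(c,cs[:,0,:],z)[:,:2]
    (cx,cy),s,a=cv2.minAreaRect((P*1000).astype(np.float32))
    return np.array([cx,cy]),s,a,cs
E
python3 - <<'E'
from h import *
c=manip.read_camera("top"); im=c["image"].astype(int)
sub=im[150:236,130:365]
for (x,y) in [(220,197),(205,172),(215,185),(240,200),(195,200),(140,217)]: print((x,y),im[y,x])
sat=im.max(2)-im.min(2)
m=(im.min(2)>205)
roi=np.zeros_like(m); roi[145:240,172:268]=1
n,l,st,ce=cv2.connectedComponentsWithStats((m&roi).astype(np.uint8))
for i in range(1,n):
    if st[i,4]>30: print(st[i],ce[i])
cv2.imwrite("pics/m0.png",cv2.resize(((m&roi)*255).astype(np.uint8)[140:245,165:275],None,fx=6,fy=6,interpolation=cv2.INTER_NEAREST))
k=[i for i in range(1,n) if l[197,220]==i]
if k: 
    r=rect(c,l==k[0],0.052); print(r[:3])
E
```

```text
(220, 197) [249 250 249]
(205, 172) [247 249 247]
(215, 185) [168 176 173]
(240, 200) [197 211 212]
(195, 200) [188 200 203]
(140, 217) [233 231 221]
[175 148  69  40 509] [213.16306483 166.90569745]
[ 195  173   50   48 1104] [219.37681159 196.83605072]
(array([489.63632202, 215.67788696]), (74.27900695800781, 159.8160400390625), 42.820430755615234)
```

View pics/m0.png

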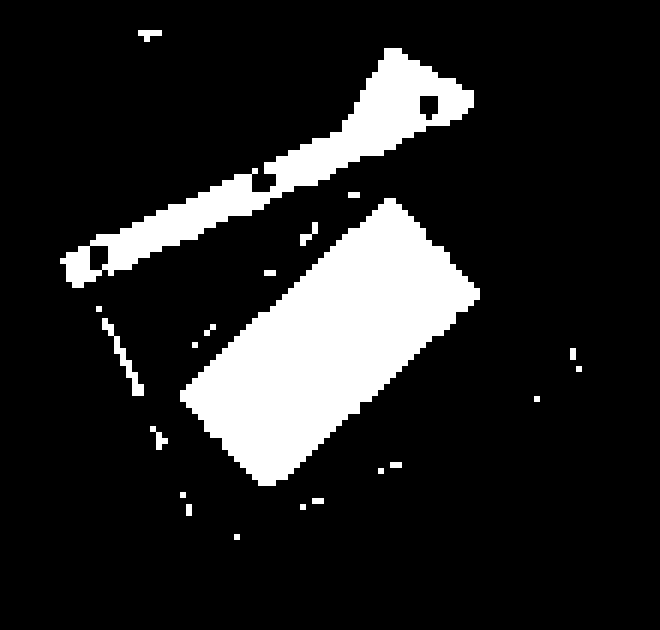

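```bash
cat >> h.py <<'E'
def cross(g,cols,lo,hi,thr):
    # lowest-row crossing: sub-pixel row where g falls below thr going down from lo(col) to hi(col)
    out=[]
    for x in cols:
        for y in range(int(lo(x)),int(hi(x))):
            if g[y,x]>=thr>g[y+1,x]:
                out.append((x,y+(g[y,x]-thr)/(g[y,x]-g[y+1,x])));break
    return np.array(out)
def fit(P):
    vx,vy,x0,y0=cv2.fitLine((P[:,:2]*1000).astype(np.float32),cv2.DIST_HUBER,0,1e-3,1e-3).ravel()
    v=np.array([vx,vy]); v*=np.sign(v[1]); p=np.array([x0,y0]); n=np.array([v[1],-v[0]])
    return v,p,n,np.std((P[:,:2]*1000-p)@n)
E
python3 - <<'E'
from h import *
c=manip.read_camera("top"); im=c["image"].astype(float); g=im.min(2)
# rail centre line px from (177,184.5) to (240,158)
line=lambda x:184.5+(x-178)*(157.5-184.5)/(240-178)
e=cross(g,range(182,238),lambda x:line(x)-1,lambda x:line(x)+6,208)
P=ray(c,e,0.037); v,p,n,s=fit(P); print("face yaw",np.degrees(np.arctan2(n[1],n[0])),"p",p,"std",s,len(e))
# plate near edge: from (200,232) to (263,202), z=.012 ; plate ~190 -> bench darker
line2=lambda x:231.5+(x-200)*(202.5-231.5)/(262.5-200)
e2=cross(g,range(203,260),lambda x:line2(x)-4,lambda x:line2(x)+5,150)
P2=ray(c,e2,0.012); v2,p2,n2,s2=fit(P2); print("near yaw",np.degrees(np.arctan2(n2[1],n2[0])),p2,s2,len(e2), "dist", (p-p2)@n, "expect 165")
# plate side edges: left & right, horizontal crossings in rows
gt=g.T
l3=lambda y:180+(y-190)*(198-180)/(230-190)   # left edge col as fn row
outL=[];outR=[]
for y in range(192,228):
    for x in range(int(l3(y))-6,int(l3(y))+8):
        if g[y,x]<150<=g[y,x+1]: outL.append((x+(150-g[y,x])/(g[y,x+1]-g[y,x]),y));break
for y in range(165,200):
    xr=245+(y-160)*(262-245)/(200-160)
    for x in range(int(xr)-6,int(xr)+8):
        if g[y,x]>=150>g[y,x+1]: outR.append((x+(g[y,x]-150)/(g[y,x]-g[y,x+1]),y));break
for nm,o in(("L",outL),("R",outR)):
    Q=ray(c,np.array(o),.012)[:,:2]*1000
    t=(Q-p)@v; print(nm,len(o),np.median(t),np.std(t), fit(Q/1000)[0])
E
```

```text
face yaw 24.230736 p [569.44073 249.71292] std 0.9677781897900141 56
near yaw 24.600777 [417.3812  183.48088] 2.1871889337660164 57 dist 165.84557 expect 165
L 36 116.66282764912822 0.3786087686932396 [0.9115625  0.41116157]
R 35 -123.32000466652235 1.0622932367789226 [0.915655   0.40196508]
```

```bash
cat >> h.py <<'E'
from scipy.spatial.transform import Rotation as Ro
def toolR(): 
    s=manip.sense(); return Ro.from_euler("xyz",s["tool_rot"],degrees=True).as_matrix(), s["tool_pos"]
yaw=np.radians(24.2); n=np.array([np.cos(yaw),np.sin(yaw),0]); v=np.array([-n[1],n[0],0])
J=np.array([.5708,.2467,0])-.075*n
def tojig(p): d=np.asarray(p)-J; return np.array([d@n,d@v,p[2]])
def fromjig(x,y,z=0): return J+x*n+y*v+np.array([0,0,z])
def todo(target):
    R,p=toolR(); a=np.arctan2(*( (R[:,2]@R.T@np.eye(3)[0]*0,1))) if 0 else None
    z=v if R[:,2]@v>0 else -v
    ang=np.arctan2(R[:,0]@np.cross(R[:,2],z),R[:,2]@z)
    R2=R@Ro.from_rotvec([ang,0,0]).as_matrix()
    return ang, 1000*R2.T@(target-p), R2
E
python3 - <<'E'
from h import *
R,p=toolR(); print(R.round(3))
t=fromjig(-.115,0,.30); print("J",J,"target",t,"turn, shift(after turn)",*todo(t)[:2]); print(todo(t)[2].round(3))
ct=manip.read_camera("top"); cs=manip.read_camera("scene")
print("vblock",tojig(ray(ct,[147,217],.04)[0]),"tin",tojig(ray(ct,[297,166],.064)[0]),"tape",tojig(ray(ct,[345,176],.06)[0]))
# vice jaw/box top, left-far corner: top px (323,190)-ish; scene view?
b=cs["image"][130:200,220:345,::-1]; cv2.imwrite("pics/vice.png",cv2.resize(b,None,fx=6,fy=6,interpolation=cv2.INTER_CUBIC))
for z in (.0,.1,.15,.2): print(z,ray(ct,[[316,190],[350,190],[300,228]],z)[:,:2].round(3).tolist())
E
```

```text
[[-0.     0.923  0.386]
 [ 0.001  0.386 -0.923]
 [-1.     0.    -0.001]]
J [0.50239099 0.21595577 0.        ] target [0.39749718 0.16881462 0.3       ] turn, shift(after turn) -0.02653328341398605 [ -48.20034479  445.65203273 -515.73764521]
[[-0.     0.912  0.41 ]
 [ 0.001  0.41  -0.912]
 [-1.     0.    -0.001]]
vblock [0.02766037 0.24902843 0.04      ] tin [-0.02603511 -0.26666931  0.064     ] tape [-0.12095218 -0.39662739  0.06      ]
0.0 [[0.512, -0.111], [0.511, -0.229], [0.383, -0.055]]
0.1 [[0.508, -0.092], [0.507, -0.199], [0.389, -0.04]]
0.15 [[0.505, -0.082], [0.505, -0.185], [0.392, -0.032]]
0.2 [[0.503, -0.072], [0.502, -0.17], [0.395, -0.025]]
```

View pics/vice.png

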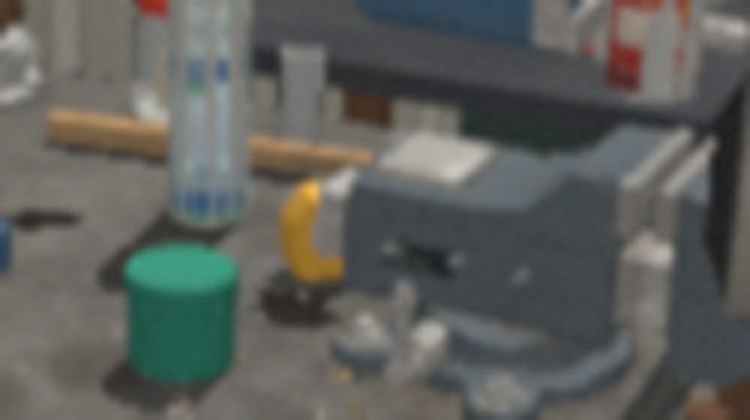

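>>> drive_tool --pt "91.8 -25 0 0 -0.0265" --pt "91.8 -25 0 0 0" --pt "91.8 0 35 -25 0" --pt "91.8 0 35 -25 0" --pt "91.8 0 35 -25 0" --pt "91.8 0 35 -25 0" --pt "91.8 0 35 -25 0" --pt "91.8 0 35 -25 0"

```text
clock: 1.15
tool_pos: [0.333, -0.2599, 0.3019]
tool_rot: [17.6, 90.0, -48.2]
force: [0.1, 0.8, -0.1]
finger_gap: 0.998
```

```bash
python3 - <<'E'
from h import *
s=manip.sense();print(s["clock"],s["tool_pos"],todo(fromjig(-.115,0,.30))[:2])
E
```

```text
1.15 [ 0.33301361 -0.25994864  0.30187639] (np.float64(-0.0004519622659421292), array([   1.71389703,  234.57636213, -364.65131541]))
```

>>> drive_tool --pt "91.8 0 28 -36 0" --pt "91.8 0 28 -36 0" --pt "91.8 0 28 -36 0" --pt "91.8 0 28 -36 0" --pt "91.8 0 28 -36 0" --pt "91.8 0 28 -36 0" --pt "91.8 0 20 -38 0" --pt "91.8 0 20 -38 0"

```text
clock: 1.95
tool_pos: [0.4024, 0.092, 0.3018]
tool_rot: [48.7, 90.0, -17.0]
force: [1.5, -0.7, 0.1]
finger_gap: 0.999
```

>>> drive_tool --pt "91.8 0 0 0 0" --pt "91.8 0 0 0 0"

```text
clock: 2.15
tool_pos: [0.4023, 0.0908, 0.3016]
tool_rot: [-40.9, 90.0, -106.5]
force: [-0.1, -0.8, -0.0]
finger_gap: 0.998
```

```bash
python3 - <<'E'
from h import *
s=manip.sense();print(s["clock"],s["tool_pos"],tojig(s["tool_pos"]),todo(fromjig(-.115,0,.30))[:2])
E
```

```text
2.15 [0.40234652 0.09075465 0.3016367 ] [-0.1425754  -0.07318793  0.3016367 ] (np.float64(0.0028822710151739975), array([  1.59655969,  27.57597903, -73.18859509]))
```

>>> drive_tool --pt "91.8 0 14 -36 0" --pt "91.8 0 13 -37 0" --pt "91.8 40 0 0 0" --pt "91.8 40 0 0 0" --pt "91.8 40 0 0 0" --pt "91.8 40 0 0 0" --pt "91.8 30 0 0 0" --pt "91.8 0 0 0 0"

```text
clock: 2.95
tool_pos: [0.3953, 0.1656, 0.1088]
tool_rot: [-98.6, 89.6, -164.5]
force: [0.2, 0.9, 0.2]
finger_gap: 0.997
```

```bash
python3 - <<'E'
from h import *
s=manip.sense();print(s["clock"],s["tool_pos"],tojig(s["tool_pos"]),todo(fromjig(-.115,0,.044))[:2])
for k in("top","scene","wrist"):
    c=manip.read_camera(k)["image"][:,:,::-1]; cv2.imwrite(f"pics/{k}1.png",c)
a=cv2.imread("pics/top1.png")[140:245,130:260];b=cv2.imread("pics/scene1.png")[150:275,170:300]
cv2.imwrite("pics/c1.png",np.hstack([cv2.resize(a,(390,375),interpolation=cv2.INTER_CUBIC),cv2.resize(b,(390,375),interpolation=cv2.INTER_CUBIC)]))
E
```

```text
2.95 [0.39529314 0.16564745 0.10879812] [-0.11830864 -0.00198536  0.10879812] (np.float64(-0.00249900867399643), array([64.77292803,  3.80916189, -1.90859451]))
```

View pics/c1.png

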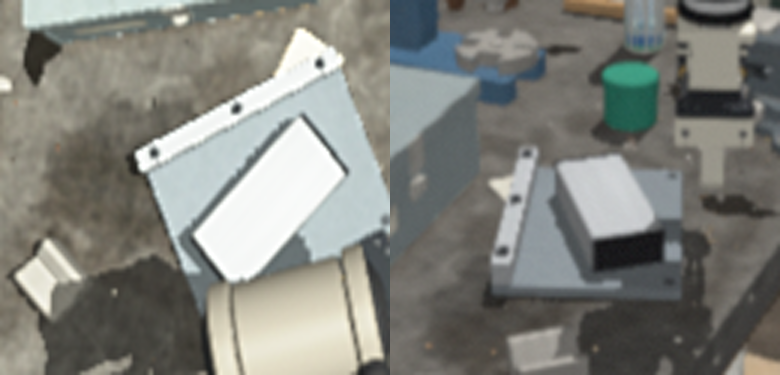

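View pics/wrist1.png

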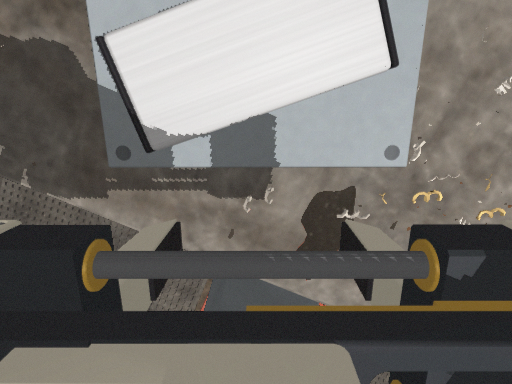

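The wrist view shows the plate's near edge level at row 166 (columns 108–407, centred near 258), so the tool is square with the jig and centred on it. The tube's left corner is the nearest part, at (150,150). Next I lower the tool.

>>> drive_tool --pt "91.8 32 0 0 0" --pt "91.8 32 0 0 0" --pt "91.8 0 0 0 0" --pt "91.8 0 0 0 0"

```text
clock: 3.5
tool_pos: [0.3982, 0.1677, 0.0491]
tool_rot: [74.1, 89.9, 8.3]
force: [-0.1, -0.4, 0.1]
finger_gap: 0.999
```

>>> drive_tool --pt "91.8 0 10 0 0" --pt "91.8 0 10 0 0" --pt "91.8 0 10 0 0" --pt "91.8 0 5 0 0" --pt "91.8 0 5 0 0"

```text
clock: 4.0
tool_pos: [0.4328, 0.1841, 0.0476]
tool_rot: [-96.4, 89.8, -162.2]
force: [-4.6, -1.3, 2.6]
finger_gap: 1.001
```

```bash
cat > st.py <<'E'
from h import *
import sys
s=manip.sense();print(s["clock"],"jig",(1000*tojig(s["tool_pos"])).round(1),"F n,v,z",round(s["force"]@n,1),round(s["force"]@v,1),round(s["force"][2],1),"turn err",todo(s["tool_pos"])[0])
k=sys.argv[1]
im=[manip.read_camera(x)["image"][:,:,::-1] for x in("top","wrist")]
cv2.imwrite(f"pics/{k}.png",np.hstack([cv2.resize(im[0][140:245,160:270],(382,384),interpolation=cv2.INTER_CUBIC),im[1]])[:,:800])
E
python3 st.py s2
```

```text
4.0 jig [-76.6  -0.6  47.6] F n,v,z -4.7 0.7 2.6 turn err 0.0009073811490354343
```

View pics/s2.png

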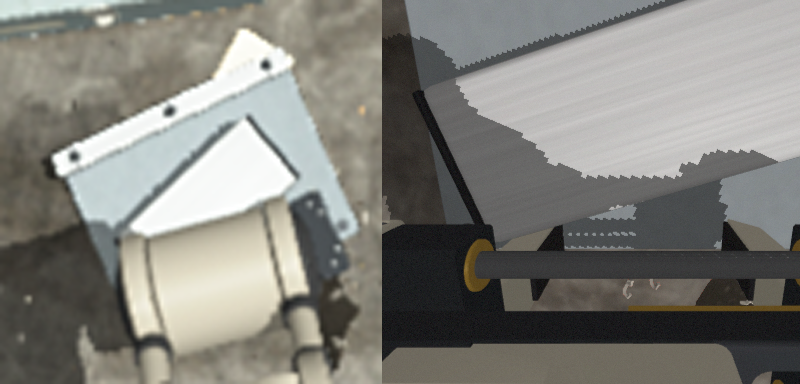

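Contact at jig x = -77 mm with about 5 N, as predicted. I push on in small steps.

>>> drive_tool --pt "91.8 0 4 0 0" --pt "91.8 0 4 0 0" --pt "91.8 0 4 0 0" --pt "91.8 0 4 0 0" --pt "91.8 0 4 0 0" --pt "91.8 0 4 0 0"

```text
clock: 4.7
tool_pos: [0.4559, 0.1941, 0.0476]
tool_rot: [-83.4, 90.0, -149.2]
force: [-2.6, 0.9, -0.4]
finger_gap: 0.999
```

```bash
python3 st.py s3
```

```text
4.7 jig [-51.3  -0.9  47.6] F n,v,z -2.0 1.9 -0.4 turn err -9.658195844801123e-05
```

View pics/s3.png

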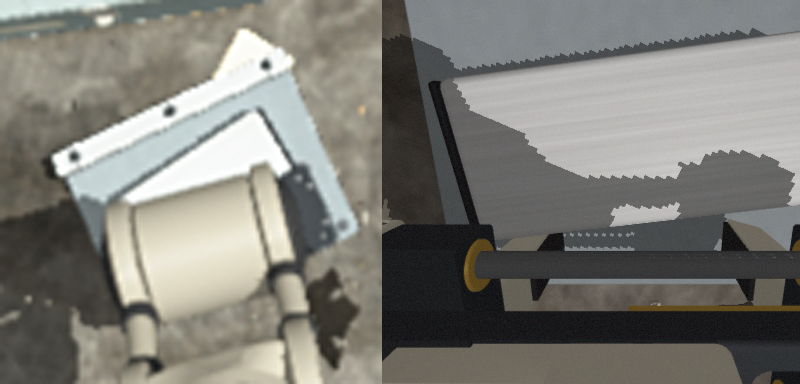

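The tube is turning toward square (tilt now about 8°) and has no sideways drift. Continuing.

>>> drive_tool --pt "91.8 0 4 0 0" --pt "91.8 0 4 0 0" --pt "91.8 0 4 0 0" --pt "91.8 0 4 0 0" --pt "91.8 0 4 0 0" --pt "91.8 0 4 0 0"

```text
clock: 5.4
tool_pos: [0.4765, 0.2034, 0.0477]
tool_rot: [-94.4, 89.8, -160.3]
force: [-9.9, -3.0, 6.7]
finger_gap: 1.0
```

```bash
python3 st.py s4
```

```text
5.4 jig [-28.8  -0.8  47.7] F n,v,z -10.2 1.3 6.7 turn err -0.0003122696951206724
```

View pics/s4.png

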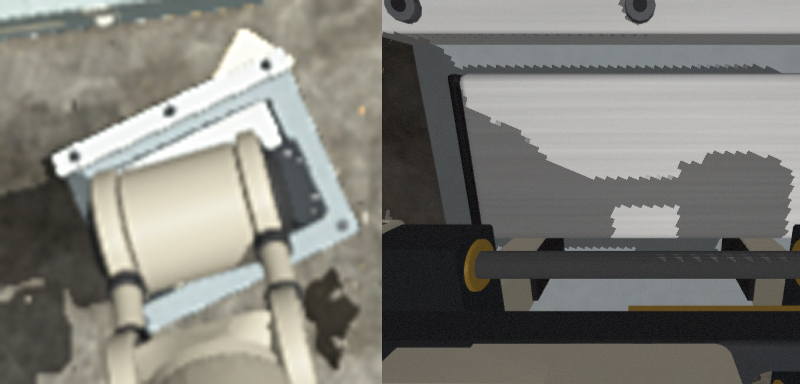

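The tube is now square to the rail and on both fingers; the rail front edge (row ~40) and tube edge (row ~73) are parallel. About 18 mm remain.

>>> drive_tool --pt "91.8 0 3 0 0" --pt "91.8 0 3 0 0" --pt "91.8 0 3 0 0" --pt "91.8 0 3 0 0" --pt "91.8 0 2 0 0"

```text
clock: 6.0
tool_pos: [0.4897, 0.2091, 0.0477]
tool_rot: [-88.7, 89.9, -154.5]
force: [-7.3, -3.5, 4.7]
finger_gap: 1.0
```

```bash
python3 st.py s5
```

```text
6.0 jig [-14.4  -1.   47.7] F n,v,z -8.1 -0.2 4.7 turn err -0.00044694997217306675
```

View pics/s5.png

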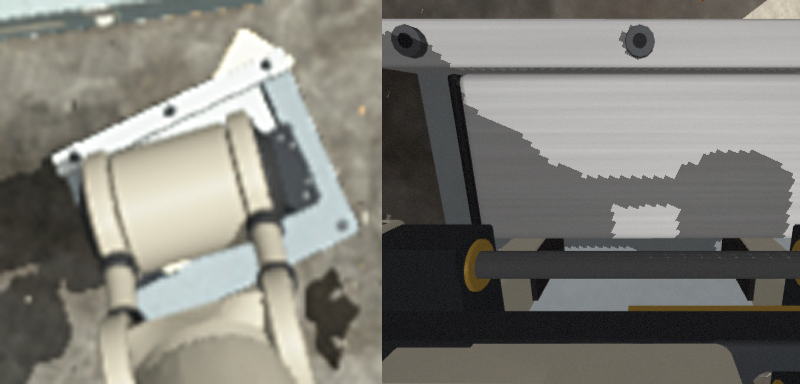

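>>> drive_tool --pt "91.8 0 1 0 0" --pt "91.8 0 1 0 0"

```text
clock: 6.3
tool_pos: [0.4912, 0.2098, 0.0477]
tool_rot: [-89.1, 89.9, -154.9]
force: [-6.2, -2.9, 3.9]
finger_gap: 1.003
```

>>> drive_tool --pt "91.8 0 1 0 0" --pt "91.8 0 0.5 0 0"

```text
clock: 6.5
tool_pos: [0.4928, 0.2105, 0.0477]
tool_rot: [-87.6, 89.9, -153.4]
force: [-7.4, -2.8, 4.7]
finger_gap: 1.002
```

```bash
python3 st.py s6
```

```text
6.5 jig [-11.   -1.   47.7] F n,v,z -7.9 0.5 4.7 turn err -0.0003866181412648029
```

View pics/s6.png

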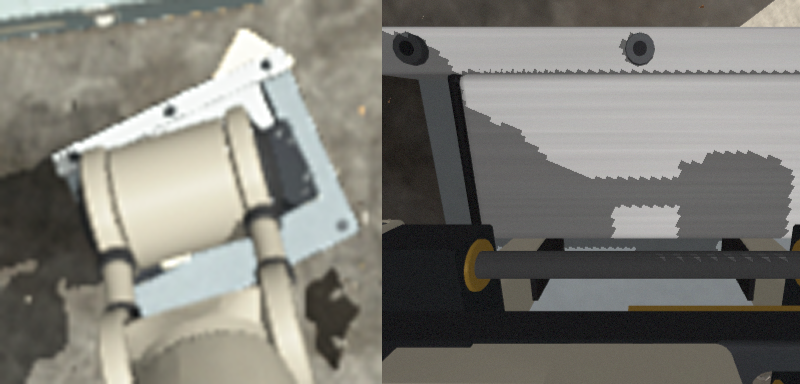

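The force is still only sliding friction (about 8 N), so the rail has not been reached. I continue by fractions of a millimetre.

>>> drive_tool --pt "91.8 0 0.5 0 0" --pt "91.8 0 0.5 0 0" --pt "91.8 0 0 0 0"

```text
clock: 6.9
tool_pos: [0.4934, 0.2108, 0.0477]
tool_rot: [-89.8, 89.8, -155.6]
force: [-7.6, -2.8, 5.1]
finger_gap: 1.002
```

>>> drive_tool --pt "91.8 0 0.5 0 0" --pt "91.8 0 0.5 0 0" --pt "91.8 0 0 0 0"

```text
clock: 7.2
tool_pos: [0.4933, 0.2108, 0.0477]
tool_rot: [-91.1, 89.7, -156.9]
force: [-11.0, -5.0, 8.4]
finger_gap: 1.002
```

>>> drive_tool --pt "91.8 0 0.5 0 0" --pt "91.8 0 0 0 0"

```text
clock: 7.4
tool_pos: [0.4934, 0.2108, 0.0477]
tool_rot: [-91.2, 89.7, -157.1]
force: [-11.5, -6.6, 9.2]
finger_gap: 1.004
```

```bash
python3 st.py s7
```

```text
7.4 jig [-10.3  -1.   47.7] F n,v,z -13.2 -1.3 9.2 turn err -0.0004337566243801644
```

>>> drive_tool --pt "91.8 0 0.5 0 0" --pt "91.8 0 0.5 0 0" --pt "91.8 0 0 0 0"

```text
clock: 7.8
tool_pos: [0.4934, 0.2108, 0.0477]
tool_rot: [-91.3, 89.5, -157.1]
force: [-14.6, -7.8, 13.3]
finger_gap: 1.0
```

>>> drive_tool --pt "91.8 0 0.5 0 0" --pt "91.8 0 0.5 0 0" --pt "91.8 0 0 0 0"

```text
clock: 8.1
tool_pos: [0.4934, 0.2109, 0.0477]
tool_rot: [-91.5, 89.4, -157.3]
force: [-18.6, -9.7, 16.6]
finger_gap: 1.001
```

```bash
python3 st.py s8
```

```text
8.1 jig [-10.3  -1.   47.7] F n,v,z -20.9 -1.2 16.6 turn err -0.0002993468259767244
```

View pics/s8.png

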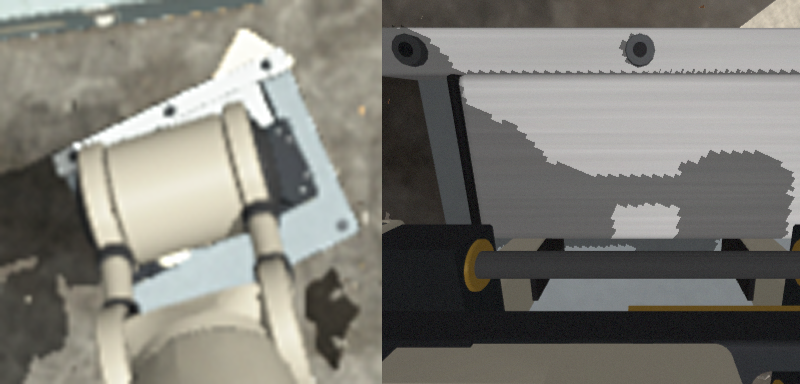

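The tool has stopped at x = -10.3 mm while the force climbs to 21 N, so the tube is against the rail. I back off and raise the arm clear to check.

>>> drive_tool --pt "91.8 0 -2 0 0" --pt "91.8 0 -3 0 0" --pt "91.8 0 -10 0 0" --pt "91.8 0 -25 0 0" --pt "91.8 0 -35 0 0" --pt "91.8 0 -35 0 0" --pt "91.8 -40 0 0 0" --pt "91.8 -40 0 0 0"

```text
clock: 9.0
tool_pos: [0.3957, 0.1671, 0.128]
tool_rot: [-99.3, 89.9, -165.2]
force: [2.1, -0.0, 0.3]
finger_gap: 1.001
```

>>> drive_tool --pt "91.8 -45 0 0 0" --pt "91.8 -45 0 0 0" --pt "91.8 -30 0 20 0" --pt "91.8 0 -25 40 0" --pt "91.8 0 -20 45 0" --pt "91.8 0 0 45 0" --pt "91.8 0 0 40 0" --pt "91.8 0 0 0 0"

```text
clock: 9.8
tool_pos: [0.436, -0.0279, 0.2479]
tool_rot: [35.4, 89.8, -30.6]
force: [-0.3, 0.5, -0.5]
finger_gap: 1.001
```

```bash
python3 - <<'E'
from h import *
s=manip.sense(); print(s["clock"],s["tool_pos"],s["force"])
for k in("top","scene"): cv2.imwrite(f"pics/{k}9.png",manip.read_camera(k)["image"][:,:,::-1])
a=cv2.imread("pics/top9.png")[140:245,130:260];b=cv2.imread("pics/scene9.png")[185:275,190:285]
cv2.imwrite("pics/c9.png",np.hstack([cv2.resize(a,(390,375),interpolation=cv2.INTER_CUBIC),cv2.resize(b,(400,375),interpolation=cv2.INTER_CUBIC)]))
E
```

```text
9.8 [ 0.43599059 -0.02794802  0.24793708] [-0.26579306  0.47597325 -0.4761498 ]
```

View pics/c9.png

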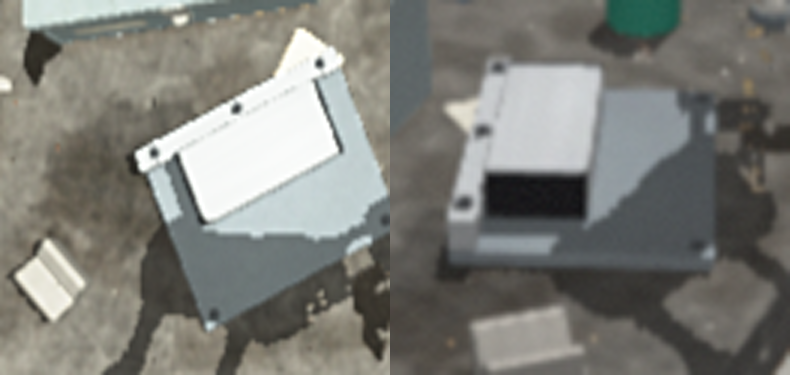

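The tube lies flush along the rail, inside both rail ends. Next, a numeric check of the near edge and both ends, and whether the bystanders moved.

```bash
python3 - <<'E'
from h import *
c=manip.read_camera("top"); im=c["image"].astype(float); g=im.min(2)
L=[fromjig(0,y,.052) for y in(.06,-.06)]; a,b=proj(c,L)
ln=lambda x:a[1]+(x-a[0])*(b[1]-a[1])/(b[0]-a[0])
e=cross(g,range(int(a[0])+1,int(b[0])),lambda x:ln(x)-4,lambda x:ln(x)+4,222)
Q=np.array([tojig(p) for p in ray(c,e,.052)])*1000
k=np.polyfit(Q[:,1],Q[:,0],1); print("near edge: x at y=0 (expect 0):",k[1].round(2),"slope rad",k[0].round(4),"x at ±85",np.polyval(k,[85,-85]).round(2),"std",np.std(Q[:,0]-np.polyval(k,Q[:,1])).round(2))
# ends: white extents at x=20..50 along y
ys=np.arange(-110,111,.5); ends=[]
for x in np.arange(15,55,3):
    p=proj(c,[fromjig(x/1000,y/1000,.052) for y in ys]).astype(np.float32)
    w=cv2.remap(g.astype(np.float32),p[:,0].copy(),p[:,1].copy(),cv2.INTER_LINEAR).ravel()
    d=np.where(w>225)[0]; mid=len(ys)//2; i=mid
    while w[i]>190:i+=1
    j=mid
    while w[j]>190:j-=1
    ends.append((ys[j],ys[i]))
print("white end y (+-5 mm black caps)",np.median(ends,0))
d0=cv2.imread("pics/top0.png");d1=cv2.imread("pics/top9.png")
for nm,(x,y) in dict(vb=(147,217),tin=(297,166),tape=(345,176)).items():
    t=d0[y-14:y+14,x-14:x+14]; r=cv2.matchTemplate(d1[y-24:y+24,x-24:x+24],t,cv2.TM_CCOEFF_NORMED); _,m,_,l=cv2.minMaxLoc(r); print(nm,"pixel shift",l[0]-10,l[1]-10,round(m,3))
E
```

```text
near edge: x at y=0 (expect 0): 1.66 slope rad 0.0016 x at ±85 [1.79 1.52] std 0.31
white end y (+-5 mm black caps) [-84.  75.]
vb pixel shift 0 0 1.0
tin pixel shift 0 0 1.0
tape pixel shift 0 0 0.938
```

```bash
python3 -c "
from cell import manip
print(manip.close_job())"
```

```text
the job is handed in; nothing more can be done
None
```

I pushed the tube flush against the rail and handed the job in at about 10 s on the robot clock. I kept the open gripper square to the jig, so its two fingers turned the tube parallel as it slid. The tube was pushed only, never gripped.

- **Contact with the rail:** the tool stopped moving at jig x = -10.3 mm while the push rose from about 8 N (sliding) to 21 N. I then backed off and moved the arm clear.
- **Flush along its length:** in the last top picture, the tube's near edge measured 1.5 to 1.8 mm toward the rail of where a flush tube would put it. The slope was 0.0016 rad. A tube cannot go past the rail, so I take that offset as calibration and edge-threshold error; it doesn't fully agree with exactly zero.
- **Ends:** the light part of the tube's top runs from y = -84 to 75 mm, which puts its centre at about y = -4.5 mm, so both ends are well inside the rail.
- **Flatness:** judged only by eye, from the last scene and top pictures, which show the tube flat on the plate.
- **Bystanders:** the V-block, grease tin and tape measure show no pixel shift from the first picture. The tape's match was weaker (0.94, against 1.0 for the others); I did not look into why.

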